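# Shut the supply case of the slit lamp with its wing knob

### The arm

A 6-joint arm with a two-finger parallel gripper is mounted at the origin on the work surface. World frame = base frame: x ahead of the robot, y to its left, z up, the work surface at z = 0. Lengths are in mm, angles in rad, forces in N, time in s.
With the tool pointing down it reaches from about 350 to 725 mm from the base axis. Payload 6 kg.
Tool frame: the origin (TCP) lies at the very end of the fingers, on their centre line; the grasp point (between the pads) lies 19 mm behind it; z points along the fingers, y is the direction in which the jaws open and shut (so a half turn about z gives the same grasp; the last joint's range is limited). The gripper opens to 85 mm and grips with 20 to 120 N. Pads are 22 mm wide; open, the fingers measure 114 mm over their backs; the gripper's body (76 mm by 85 mm) begins 54 mm behind the grasp point. The pads swing forward as they close: fully open they stand 13 mm farther back than shut.
Start: joints at [1.671, 0.04, 0.085, 0, -1.615, -0.334], TCP at [138.98, 583.659, 231.261] pointing down, gripper open.
Joint ranges: [-2.56, 2.56], [-1.29, 2.01], [-1.08, 1.49], [-3.29, 1.98], [-2.81, -0.18], [-2.99, 2.99]. Speed limits (rad/s): [2.57, 2.57, 3.01, 3.14, 3.14, 3.14].

### API

Orientations are given as a rotation vector (axis times angle).
In Python, from cell import * gives the robot as it stands.
- The arm moves only by the tool arm_command, never from a script. Its argument "steps" is a list of rows, each an object with "travel": the shift along the tool's x, y, z in cm, a list of three; "yaw": the turn about the tool's z in rad; "gripper": the opening in per cent of the stroke, from 0 (shut) to 100 (fully open). A call has 1 to 12 rows; each row shifts and turns the commanded pose from where the row before left it, along the tool's axes as they then stand; what a row does not reach is not made up. A row lasts 1/8 s, in which the tool goes at most 62.5 mm and 10.7 degrees, less where a joint would pass 70% of its speed; a pose out of reach is approached as far as the arm can. A call is refused whole if a number of a shift passes 6.25 or a number of a turn 0.188, either way. A call with a gripper value outside its range is refused whole. The fingers move at their own pace and stop on an object; "squeeze" is the grip in N (left out, the last holds). Time passes only in rows, so rows that do not move let the fingers close. It gives the time, the measured TCP pose, the force and the opening at its end, in the units of the state.
- state(): the state, without advancing time (a new reading comes with each control period).
- capture(name): name is "scene" or "top" or "wrist"; returns (picture, depth): 384x512x3 uint8, red, green, blue; 384x512 float32, mm along the optical axis (not along the pixel's ray), 0 where there is no reading.
- camera_info(name): a dict with "fx", "fy", "cx", "cy" (pixels), "distortion" ([k1, k2, p1, p2, k3] as OpenCV has them; the pictures are not rectified), "R" (3x3) and "t" (3): a world point X has camera coordinates R X + t. Camera axes: x right, y down, z forward; pixel columns grow to the right and rows downward; lengths in mm; the calibration is good to about 2 mm. A picture is of the moment at which its call begins: read the wrist's pose just before it. camera_info takes no time and is no camera call; for the wrist camera it gives the pose at the moment of the call.
- sign_off(): hands the job in, once; it reports no verdict.
Trained networks look in the newest picture that a camera, given by its name, has taken for a name from the list of things; names that differ only in an ending like _2 or _b are one class to them, and where a whole thing is asked for, a point or a joint stands for the part that bears it (a point fixed in the world has none). Each returns a list of dicts, best first, with "confidence" (0 to 1); they miss things now and then, are a little off and sometimes report something else, mostly with a low value. They report only what shows in the picture. A call takes as long as a camera call.
- cut_out(camera, target): "region" (384x512 bool, what is visible of it) and "box" ([left, top, width, height] in pixels, round what is visible of it).
- spot_point(camera, target): "position" ([row, column] in pixels: a listed point, or the origin of a listed thing).
The state is a dict: "time": time; "joint_pos": joint angles; "joint_velocities": joint speeds; "tau": joint torques, N m; "tcp_pos": TCP position; "ee_rot": TCP orientation; "wrist_force": force on the tool from outside, world axes, zero at the start; "moment": the same for the moment, N m; "opening": opening from 0.0 (shut) to 1.0 (fully open).
Only numpy, scipy, OpenCV 4.12 (cv2) and the standard library are available. Lean on these libraries where they do the work, as an engineer would, in place of code of your own. Each camera call takes 0.05 s, during which the arm holds its last target. There are 200 camera calls.

### The job

Close the supply case: swing its open cover down, gently press it against its spring pins, and turn the wing knob clockwise until the hidden cam tongue has swung fully home behind the frame edge, firmly against its stop but not forced, so that the cover stays shut when you let go. Leave the things standing around the case alone.

Things in the scene. Friction and masses are not known exactly. Their poses are not given: they have to be found in the camera images.
- case: light grey open-topped instrument case fixed to the table, 195 x 170 mm, rim 100 mm high; origin under its centre on the table, x from the cover's free front edge towards the hinge, z up. The cover's hinge line runs along the case's y at x = +90 mm, z = 100 mm.
- cover (a joint): angle of the white cover plate (183 mm from hinge to front edge, 168 mm wide, 6 mm thick), rad: 0 lying on the rim, positive = front edge raised. A stiff hinge (0.25 N m) keeps it where it is left.
- cover_front (a point): point on top of the cover, 17 mm behind the middle of its front edge, 166 mm from the hinge line; a free flat place to push the cover down. Axes as the cover: x towards the hinge, z out of its top.
- knob (a joint): angle of the wing knob on the cover, rad, grows clockwise seen from above; starts at 0 to 0.25 (tongue tucked along the cover's -y). The tongue meets the catch's ramp at 0.45 to 0.95, passes a crest, then meets a firm stop somewhere between 0.95 and 1.6. The catch is adjustable, unmeasured and differs each time: feel for the stop. Only the last 0.08 rad before it holds; with less the tongue slips back.
- knob_grip (a point): on the axis of the black wing knob, 130 mm from the hinge line, 24 mm above the cover's top and 10 mm below the wing's top. Axes turn with the knob: y along the wing (46 mm long), x across it (12 mm thick); it can be gripped across or by its two ends, z up along the knob's axis. Wing height 28 mm, beginning 6 mm above the cover, with a disc 28 mm across beneath it.
- drops: white dropper bottle, 32 mm across, 75 mm high, origin under its centre; to be left alone
- pot: steel pot, 72 mm across, 45 mm high, origin under its centre; to be left alone
- lens: black lens case, 52 mm across, 18 mm high, origin under its centre; to be left alone
- cover_hinge (a point): middle of the cover's hinge line, at the level of its underside. From about 0.12 rad down, two spring pins push the cover up: pressed at the knob it takes about 12 N to bring it to 0.02 rad and 15 N to the rim; let go unlatched it rises to 0.07 to 0.11 rad; latched it rests at 0.02 to 0.035 rad.
- tongue_tip (a point): middle of the ball roller (10 mm across) on the tongue's tip under the cover, 30 mm from the knob's axis. With the cover pressed below 0.015 rad the knob turns freely (0.02 N m) up to the stop, where 0.2 to 0.3 N m shows that it is home; 0.66 N m puts 22 N on the tip, the most it may bear. Pressed less, the tip must draw the cover down the ramp (up to 0.3 N m); above 0.05 rad it butts on the outside of the catch.

How it is judged (in metres and radians):
On the way:
1. the cover is swung down onto its spring pins (below 0.12 rad) with the tongue still tucked in (value of joint cover below 0.12 rad and value of joint knob below 0.6 rad), for 0.1 s.
At the end, for the whole second after the job is handed in: the cover is held shut by its tongue, at rest within 0.04 rad of the rim, with the knob turned past 0.85 rad and let go (value of joint cover below 0.04 rad and value of joint knob above 0.85 rad and velocity of joint cover below 0.02 rad/s and velocity of joint knob below 0.05 rad/s); the robot touches nothing.
It fails at once if the tongue is forced against the catch or its stop with more than 22 N (contact force between roller_c0 and catch above 22 N).
It fails at once if the cover is pressed on the rim with more than 22 N (contact force between cover_c0 and case_c0 above 22 N).
It fails at once if a thing beside the case is moved by more than 20 mm (distance of any of drops, pot, lens from where it was at the start of the episode above 0.02 m).
It also fails if it takes over 70 s, if anything falls off the work surface, if the arm or the gripper's body presses on something with over 40 N, if the wrist force passes 120 N, or if a joint passes its speed limit or range.

## Working session

There is one attempt and no reset: what is moved stays moved. The work goes in short steps, Python scripts to look and compute and a tool call to move; the robot and the scene stay as the last step left them, time stands still between calls to the robot, and variables do not carry over. Pictures are saved under pics/ and viewed, about 8 in all and at most 12, crops included, and the job is handed in when it is done.

Besides the shell and the picture viewer there is one more tool, called in YAML: its name, and indented under it one key for each argument. arm_command: Moves the arm, as the interface text tells. Its arguments: {"type":"object","properties":{"steps":{"type":"array","items":{"type":"object","properties":{"travel":{"type":"array","items":{"type":"number"}},"yaw":{"type":"number"},"gripper":{"type":"number"}}}},"squeeze":{"type":"number"}},"required":["steps"]}

```bash
mkdir -p pics; ls
cat > h.py <<'E'
from cell import *
import numpy as np, cv2
def snap(c,f=None):
    p,d=capture(c)
    if f: cv2.imwrite('pics/'+f,p[:,:,::-1])
    return p,d
def px2w(c,rc,z=None,depth=None):
    k=camera_info(c);K=np.array([[k['fx'],0,k['cx']],[0,k['fy'],k['cy']],[0,0,1]])
    R=np.array(k['R']);t=np.array(k['t'])
    n=cv2.undistortPoints(np.array([[[rc[1],rc[0]]]],float),K,np.array(k['distortion'],float))[0,0]
    r=R.T@np.array([n[0],n[1],1]);o=-R.T@t
    s=depth if depth is not None else (z-o[2])/r[2]
    return o+s*r
E
python3 - <<'E'
from h import *
s=state();print(s['time'],s['tcp_pos'],s['ee_rot'],s['wrist_force'])
for c in ['scene','top']:
    p,d=snap(c,c+'1.png')
    k=camera_info(c);print(c,-np.array(k['R']).T@k['t'])
    for n in ['knob_grip','cover_front','cover_hinge','case','drops','pot','lens','tongue_tip']:
        for q in spot_point(c,n)[:2]:
            r,cc=q['position'];dd=d[int(round(r)),int(round(cc))] if 0<=r<384 and 0<=cc<512 else 0
            print(n,round(q['confidence'],2),np.round([r,cc]),np.round(px2w(c,(r,cc),depth=float(dd))), np.round(px2w(c,(r,cc),z=0)))
E
cd pics; python3 -c "
import cv2,numpy as np
cv2.imwrite('a.png',cv2.resize(np.hstack([cv2.imread('scene1.png'),cv2.imread('top1.png')]),(800,300)))"
```

```text
pics
0.0 [138.8427408  583.38151949 230.24830977] [ 3.11839671e+00 -3.66135271e-01 -1.41589050e-04] [-0.33487941 -0.54064406  0.08073584]
scene [1124.97833845  357.4918717   905.07389311]
knob_grip 0.36 [228. 276.] [670. 106. 108.] [608.  71.  -0.]
cover_front 0.82 [169. 323.] [539. 128. 190.] [383.  68.   0.]
cover_hinge 0.67 [231. 280.] [671. 116. 108.] [609.  83.   0.]
case 0.65 [232. 302.] [654. 158. 123.] [581. 127.   0.]
drops 0.9 [287. 364.] [647. 319.  46.] [622. 317.   0.]
pot 0.65 [173. 249.] [539. -59.  41.] [511. -79.   0.]
lens 0.76 [205. 223.] [642. -60.  22.] [630. -70.   0.]
top [ 465.45911073   44.0187243  1043.33499993]
knob_grip 0.85 [218. 212.] [581. 116. 203.] [608. 134.   0.]
cover_front 0.74 [244. 209.] [530. 122. 194.] [545. 140.   0.]
cover_hinge 0.97 [182. 222.] [674. 107. 104.] [697. 114.   0.]
case 0.91 [231. 216.] [556. 110. 183.] [575. 124.   0.]
drops 0.59 [207. 139.] [622. 303.  50.] [629. 316.   0.]
drops 0.48 [259. 301.] [512. -82.   4.] [512. -82.   0.]
pot 0.97 [263. 300.] [503. -80.   6.] [503. -81.   0.]
lens 0.85 [210. 300.] [628. -77.  16.] [631. -79.   0.]
tongue_tip 0.63 [239. 222.] [541.  98. 184.] [557. 109.   0.]
```

View pics/a.png

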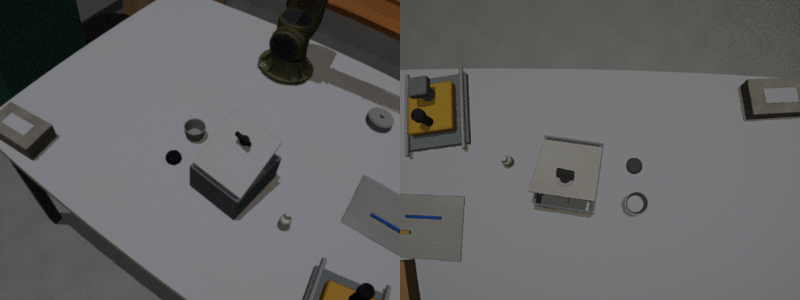

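The left picture (scene view) shows the case with its white cover part-open, hinge on the far +x side, and the black knob on top. In the top view the knob is at about row 218, column 212. Drops is on the +y side, pot and lens on the -y side. Next I'll fit the cover plane.

```bash
python3 - <<'E'
from h import *
def cloud(c,reg,d):
    k=camera_info(c);K=np.array([[k['fx'],0,k['cx']],[0,k['fy'],k['cy']],[0,0,1]]);R=np.array(k['R']);t=np.array(k['t'])
    v,u=np.nonzero(reg&(d>0))
    n=cv2.undistortPoints(np.stack([u,v],1)[:,None].astype(float),K,np.array(k['distortion'],float))[:,0]
    z=d[v,u]
    return (np.c_[n,np.ones(len(n))]*z[:,None]-t)@R
for c in ['top','scene']:
    p,d=snap(c)
    for nm in ['cover','knob']:
        q=cut_out(c,nm)
        if not q: print(c,nm,'none');continue
        reg=q[0]['region'].astype(np.uint8)
        P=cloud(c,reg.astype(bool),d)
        print(c,nm,q[0]['confidence'],len(P),np.percentile(P,[2,50,98],axis=0).round())
        if nm=='cover':
            P=cloud(c,cv2.erode(reg,np.ones((3,3))).astype(bool),d)
            m=np.ones(len(P),bool)
            for i in range(8):
                A=np.c_[P[:,:2],np.ones(len(P))];co=np.linalg.lstsq(A[m],P[m,2],rcond=None)[0];r=P[:,2]-A@co;m=abs(r)<max(4,2.*np.std(r[m]) if i<4 else 4)
            Q=P[m]
            print('plane',co,m.sum(),'tilt',np.arctan(np.hypot(co[0],co[1])),'azim',np.arctan2(-co[1],-co[0]),'res',r[m].std())
            box=cv2.minAreaRect(Q[:,:2].astype(np.float32));print(box,cv2.boxPoints(box).round())
            np.save('P_%s.npy'%c,Q)
E
cd pics; python3 -c "
import cv2
i=cv2.imread('top1.png')[150:290,130:320];cv2.imwrite('b.png',cv2.resize(i,None,fx=4,fy=4,interpolation=2))"
```

```text
top cover 0.7 5522 [[516.  37. 108.]
 [585. 116. 159.]
 [668. 198. 201.]]
plane [-6.01423432e-01  7.09091799e-02  5.02756371e+02] 4828 tilt 0.5445190603867062 azim -0.11736045115208284 res 1.4095798748921646
((593.0031127929688, 116.41259765625), (164.50430297851562, 153.51638793945312), 83.67646026611328) [[508.  43.]
 [660.  26.]
 [678. 190.]
 [526. 207.]]
top knob 0.54 321 [[554.  98. 180.]
 [570. 120. 196.]
 [585. 141. 206.]]
scene cover 0.96 6814 [[519.  38. 108.]
 [597. 124. 154.]
 [673. 201. 201.]]
plane [-6.04548468e-01  7.23080327e-02  5.06298106e+02] 5951 tilt 0.5469068336080689 azim -0.11904116738110411 res 1.6928895167723974
((596.0115356445312, 119.6256332397461), (164.48098754882812, 155.78302001953125), 83.59195709228516) [[509.  47.]
 [664.  29.]
 [683. 193.]
 [528. 210.]]
scene knob 0.48 243 [[553. 100. 169.]
 [578. 122. 198.]
 [588. 144. 206.]]
```

View pics/b.png

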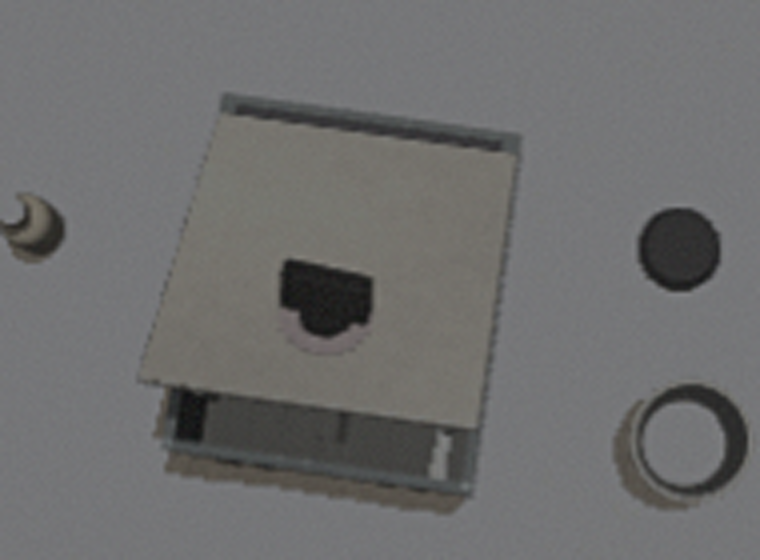

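The crop shows the cover edges, the wing nearly parallel to the cover's y axis, and the white catch inside the front frame. Measured cover angle is about 0.545 rad, case yaw about -0.118, and the hinge near (671,108). I'll move over cover_front with the fingers shut.

arm_command:
  steps:
    - {"travel": [0,0,-1],"yaw": -0.116,"gripper": 0}
    - {"travel": [4.05,3.73,0]}
    - {"travel": [4.05,3.73,0]}
    - {"travel": [4.05,3.73,0]}
    - {"travel": [4.05,3.73,0]}
    - {"travel": [4.05,3.73,0]}
    - {"travel": [4.05,3.73,0]}
    - {"travel": [4.05,3.73,0]}
    - {"travel": [4.05,3.73,0]}
    - {"travel": [4.05,3.73,0]}
    - {"travel": [4.05,3.73,0]}
    - {"travel": [4.05,3.73,0]}
  squeeze: 40

```text
$.steps[1]: bad value
```

arm_command:
  steps:
    - {"travel": [0,0,0]}
    - {"travel": [0,0,0]}

```text
$.steps[0]: bad value
```

arm_command:
  steps:
    - {"travel": [0,0,-1],"yaw": -0.116,"gripper": 0}
    - {"travel": [4.05,3.73,0],"yaw": 0,"gripper": 0}
    - {"travel": [4.05,3.73,0],"yaw": 0,"gripper": 0}
    - {"travel": [4.05,3.73,0],"yaw": 0,"gripper": 0}
    - {"travel": [4.05,3.73,0],"yaw": 0,"gripper": 0}
    - {"travel": [4.05,3.73,0],"yaw": 0,"gripper": 0}
    - {"travel": [4.05,3.73,0],"yaw": 0,"gripper": 0}
    - {"travel": [4.05,3.73,0],"yaw": 0,"gripper": 0}
    - {"travel": [4.05,3.73,0],"yaw": 0,"gripper": 0}
    - {"travel": [4.05,3.73,0],"yaw": 0,"gripper": 0}
    - {"travel": [4.05,3.73,0],"yaw": 0,"gripper": 0}
    - {"travel": [4.05,3.73,0],"yaw": 0,"gripper": 0}
  squeeze: 40

```text
time: 2.7
tcp_pos: [534.2, 122.3, 241.6]
ee_rot: [-3.136, 0.185, -0.001]
wrist_force: [1.6, 1.4, 0.6]
opening: 0.001
```

arm_command:
  steps:
    - {"travel": [0,0,0],"yaw": 0,"gripper": 0}
    - {"travel": [0,0,0],"yaw": 0,"gripper": 0}

```text
time: 2.95
tcp_pos: [533.1, 123.7, 241.2]
ee_rot: [3.136, -0.186, -0.001]
wrist_force: [-0.4, -0.9, -0.0]
opening: -0.0
```

arm_command:
  steps:
    - {"travel": [0,0,2.5],"yaw": 0,"gripper": 0}
    - {"travel": [0,0,2.3],"yaw": 0,"gripper": 0}
    - {"travel": [-0.4,0,0.8],"yaw": 0,"gripper": 0}
    - {"travel": [-0.4,0,0.8],"yaw": 0,"gripper": 0}
    - {"travel": [-0.4,0,0.8],"yaw": 0,"gripper": 0}
    - {"travel": [-0.3,0,0.8],"yaw": 0,"gripper": 0}
    - {"travel": [-0.3,0,0.8],"yaw": 0,"gripper": 0}
    - {"travel": [-0.2,0,0.8],"yaw": 0,"gripper": 0}
    - {"travel": [-0.2,0,0.8],"yaw": 0,"gripper": 0}
    - {"travel": [-0.2,0,0.8],"yaw": 0,"gripper": 0}

```text
time: 4.2
tcp_pos: [509.3, 126.6, 128.7]
ee_rot: [3.136, -0.185, 0.0]
wrist_force: [-0.4, -0.3, 0.7]
opening: -0.001
```

Run:
```python
from h import *
s=state();print(s['wrist_force'],s['moment'],s['tcp_pos'])
snap('scene','s2.png')
i=cv2.imread('pics/s2.png')[100:290,190:400];cv2.imwrite('pics/s2c.png',cv2.resize(i,None,fx=3,fy=3))
```

```text
[-0.37121734 -0.31937753  0.72121675] [-0.07047195 -0.10589713  0.00262843] [509.30127739 126.56903752 128.73981763]
```

View pics/s2c.png

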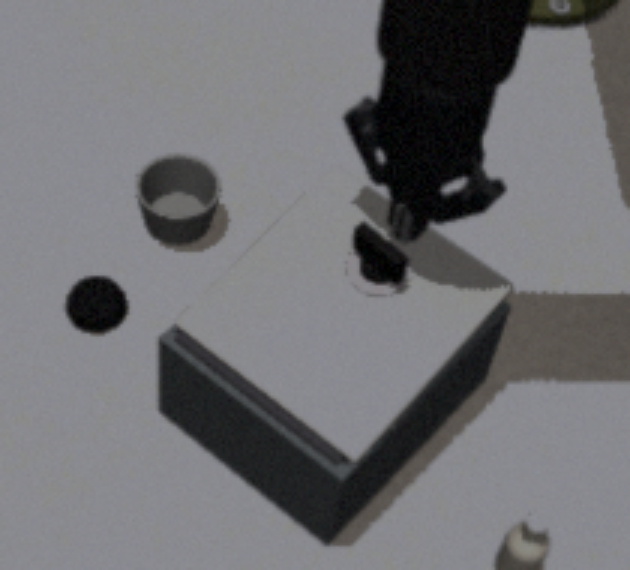

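The cover has followed the fingers down to about 0.14 rad, and the knob stands behind them. Next I'll push it onto the pins.

arm_command:
  steps:
    - {"travel": [0,0,0.5],"yaw": 0,"gripper": 0}
    - {"travel": [0,0,0.4],"yaw": 0,"gripper": 0}
    - {"travel": [0,0,0.4],"yaw": 0,"gripper": 0}
    - {"travel": [0,0,0.2],"yaw": 0,"gripper": 0}
    - {"travel": [0,0,0],"yaw": 0,"gripper": 0}

```text
time: 4.88
tcp_pos: [509.4, 126.7, 114.8]
ee_rot: [-3.136, 0.185, -0.0]
wrist_force: [-2.5, -0.2, 4.3]
opening: 0.004
```

arm_command:
  steps:
    - {"travel": [0,0,-1.0],"yaw": 0,"gripper": 0}
    - {"travel": [0,0,-4],"yaw": 0,"gripper": 0}
    - {"travel": [0,0,-5],"yaw": 0,"gripper": 100}
    - {"travel": [0,0,-3],"yaw": 0,"gripper": 100}
    - {"travel": [0,0,0],"yaw": 0,"gripper": 100}
    - {"travel": [0,0,0],"yaw": 0,"gripper": 100}

```text
time: 5.62
tcp_pos: [509.1, 126.7, 243.5]
ee_rot: [3.136, -0.185, -0.002]
wrist_force: [0.5, -0.1, -0.8]
opening: 0.853
```

Run:
```python
from h import *
s=state();print(s['wrist_force'],s['moment'],s['tcp_pos'],s['opening'])
for c in ['wrist','scene','top']:
    p,d=snap(c,c+'3.png')
    k=camera_info(c)
    for n,z in [('knob_grip',140),('cover_hinge',100),('cover_front',118)]:
        for q in spot_point(c,n)[:1]:
            r,cc=q['position'];dd=d[int(round(r)),int(round(cc))] if 0<=r<384 and 0<=cc<512 else 0
            print(c,n,round(q['confidence'],2),np.round([r,cc]),dd,np.round(px2w(c,(r,cc),depth=float(dd)),1), np.round(px2w(c,(r,cc),z=z),1))
    q=cut_out(c,'knob')
    if q: print(q[0]['box'],q[0]['confidence']); np.save(c+'_knob.npy',q[0]['region'])
    np.save(c+'_d.npy',d)
```

```text
[ 0.4895115  -0.12102126 -0.83371681] [-0.01795186 -0.00285399 -0.02531733] [509.1272409  126.74827044 243.50043721] 0.8527486072694032
wrist knob_grip 0.94 [147. 250.] 237.36887 [546.1 125.6 150.2] [544.1 126.  140. ]
wrist cover_hinge 0.62 [177. 250.] 278.12408 [511.8 129.9 119.3] [505.9 130.9 100. ]
wrist cover_front 0.79 [181. 252.] 279.2915 [507.5 129.  119.7] [507.  129.1 118. ]
[219.2, 129.0, 59.6, 30.6] 0.65
scene knob_grip 0.6 [186. 317.] 965.4825 [553.6 129.1 148.4] [547.3 126.6 140. ]
scene cover_hinge 0.65 [231. 279.] 944.7322 [671.8 114.4 107.4] [667.6 112.2 100. ]
scene cover_front 0.59 [179. 325.] 1011.3055 [505.6 126.5 122. ] [502.5 125.3 118. ]
[306.5, 176.9, 17.1, 16.9] 0.72
top cover_hinge 0.69 [180. 224.] 965.0062 [678.7 102.8 100.7] [678.8 102.8 100. ]
top cover_front 0.75 [259. 208.] 428.315 [483.3  83.6 610.8] [503.6 128.8 118. ]
[182.9, 180.1, 76.8, 95.0] 0.28
```

View pics/wrist3.png

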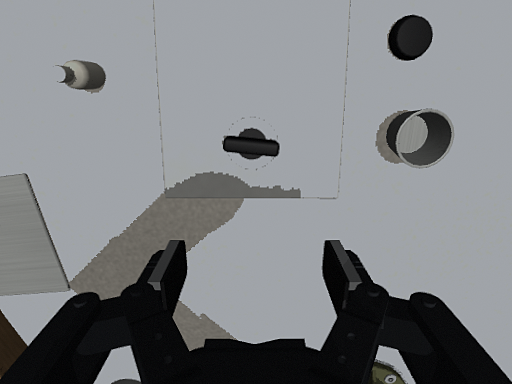

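The wrist view shows the wing clear at about (251,146), turned about 0.1 rad clockwise relative to the cover edge, with the cover resting on its pins. Next I'll measure the wing with the depth.

Run:
```python
from h import *
d=np.load('wrist_d.npy');k=camera_info('wrist')
K=np.array([[k['fx'],0,k['cx']],[0,k['fy'],k['cy']],[0,0,1]])
def cloud(v,u):
    n=cv2.undistortPoints(np.stack([u,v],1)[:,None].astype(float),K,np.array(k['distortion'],float))[:,0]
    return (np.c_[n,np.ones(len(n))]*d[v,u][:,None]-np.array(k['t']))@np.array(k['R'])
v,u=np.mgrid[10:195,165:338];v=v.ravel();u=u.ravel();P=cloud(v,u)
print(np.linalg.lstsq(np.c_[P[:,:2],np.ones(len(P))],P[:,2],rcond=None)[0])
m=np.ones(len(P),bool)
for i in range(6):
    A=np.c_[P[:,:2],np.ones(len(P))];co=np.linalg.lstsq(A[m],P[m,2],rcond=None)[0];r=P[:,2]-A@co;m=abs(r)<3
print('plane',co,'tilt',np.hypot(co[0],co[1]),'az',np.arctan2(-co[1],-co[0]),m.sum())
w=(r>29)&(r<40);Q=P[w];print(w.sum(),Q.mean(0),np.percentile(r[w],[10,50,90]))
b=cv2.minAreaRect(Q[:,:2].astype(np.float32));print(b,cv2.boxPoints(b).round(1))
e=np.linalg.eigh(np.cov(Q[:,:2].T));a=e[1][:,1];print('wing dir',np.arctan2(a[1],a[0]))
```

```text
[-9.74031793e-02  1.00235004e-02  1.72289558e+02]
plane [-9.04354952e-02  1.09865349e-02  1.66131077e+02] tilt 0.09110039921220589 az -0.12089235605038166 30725
814 [547.48358857 124.55290826 151.46628558] [32.19253126 33.63468825 34.59065781]
((547.0113525390625, 124.66526794433594), (45.8823127746582, 12.039430618286133), 77.4079818725586) [[536.1 103.6]
 [547.9 101. ]
 [557.9 145.7]
 [546.1 148.4]]
wing dir 1.3569235589679574
```

arm_command:
  steps:
    - {"travel": [0,0,0],"yaw": 0.098,"gripper": 78}
    - {"travel": [3.69,-0.6,0],"yaw": 0,"gripper": 78}
    - {"travel": [0,0,3.5],"yaw": 0,"gripper": 78}
    - {"travel": [0,0,3.5],"yaw": 0,"gripper": 78}
    - {"travel": [0,0,2.5],"yaw": 0,"gripper": 78}
    - {"travel": [0,0,1.8],"yaw": 0,"gripper": 78}
    - {"travel": [0,0,0.8],"yaw": 0,"gripper": 78}
    - {"travel": [0,0,0],"yaw": 0,"gripper": 78}

```text
time: 7.38
tcp_pos: [546.8, 124.6, 123.5]
ee_rot: [3.123, -0.338, 0.0]
wrist_force: [-0.9, -0.2, 0.4]
opening: 0.778
```

Run:
```python
from h import *
s=state();print(s['wrist_force'],s['moment'],s['tcp_pos'],s['opening'],s['joint_pos'])
p,d=snap('wrist','w4.png')
p2,d=snap('scene','s4.png')
a=cv2.resize(p[:,:,::-1],(400,300));b=cv2.resize(p2[130:250,240:400,::-1],(400,300))
cv2.imwrite('pics/c4.png',np.hstack([a,b]))
```

```text
[-0.87001741 -0.19476009  0.38138378] [ 0.02370081 -0.04437828  0.03649015] [546.76879323 124.62402378 123.51808479] 0.7776409567937722 [ 5.82285489e-01 -4.98583515e-02 -2.01034902e-01  2.91406426e-04
 -1.41958780e+00  7.72765686e-01]
```

View pics/c4.png

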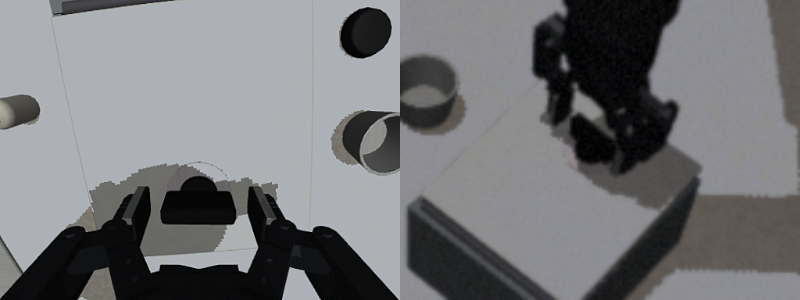

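The wing sits centred between the pads: pad faces at about x 148 and 250, wing from 160 to 236. I'll close on its ends.

arm_command:
  steps:
    - {"travel": [0,0,0.3],"yaw": 0,"gripper": 60}
    - {"travel": [0,0,0],"yaw": 0,"gripper": 40}
    - {"travel": [0,0,0],"yaw": 0,"gripper": 40}
    - {"travel": [0,0,0],"yaw": 0,"gripper": 40}
    - {"travel": [0,0,0],"yaw": 0,"gripper": 40}
  squeeze: 60

```text
time: 8.1
tcp_pos: [546.9, 124.9, 120.7]
ee_rot: [-3.123, 0.338, -0.001]
wrist_force: [0.4, 2.9, 2.0]
opening: 0.531
```

Run:
```python
from h import *
s=state();print(s['wrist_force'],s['moment'],s['tcp_pos'],s['opening'])
```

```text
[0.44558932 2.88137528 2.04318353] [0.71214485 0.05951831 0.00335209] [546.87144103 124.92607271 120.65471652] 0.5310418470761565
```

arm_command:
  steps:
    - {"travel": [-0.1,0,0.3],"yaw": 0,"gripper": 40}
    - {"travel": [-0.1,0,0.3],"yaw": 0,"gripper": 40}
    - {"travel": [0,0,0.2],"yaw": 0,"gripper": 40}
    - {"travel": [0,0,0],"yaw": 0,"gripper": 40}
    - {"travel": [0,0,0],"yaw": 0,"gripper": 40}

```text
time: 8.72
tcp_pos: [546.0, 125.0, 115.7]
ee_rot: [-3.123, 0.337, -0.007]
wrist_force: [-4.5, 1.7, 12.7]
opening: 0.524
```

Run:
```python
from h import *
s=state();print(s['wrist_force'],s['moment'],s['tcp_pos'],s['opening'])
```

```text
[-4.46507636  1.73680141 12.65995288] [0.27523483 0.92379012 0.01720633] [545.98076418 125.0435729  115.67679875] 0.5237534804986813
```

arm_command:
  steps:
    - {"travel": [-0.1,0,0.2],"yaw": 0,"gripper": 40}
    - {"travel": [-0.1,0,0.2],"yaw": 0,"gripper": 40}
    - {"travel": [0,0,0],"yaw": 0,"gripper": 40}
    - {"travel": [0,0,0],"yaw": 0,"gripper": 40}

```text
time: 9.22
tcp_pos: [545.1, 125.2, 112.7]
ee_rot: [-3.122, 0.338, -0.012]
wrist_force: [-1.2, 0.7, 13.8]
opening: 0.529
```

```bash
cat > st.py <<'E'
from h import *
s=state();print(np.round(s['wrist_force'],2),np.round(s['moment'],3),np.round(s['tcp_pos'],2),s['opening'],np.round(s['ee_rot'],3))
E
python3 st.py
python3 - <<'E'
from h import *
from scipy.optimize import least_squares
c='scene';p,d=snap(c,'s5.png');q=cut_out(c,'cover');reg=cv2.erode(q[0]['region'].astype(np.uint8),np.ones((3,3)))>0
k=camera_info(c);K=np.array([[k['fx'],0,k['cx']],[0,k['fy'],k['cy']],[0,0,1]])
v,u=np.nonzero(reg&(d>0));n=cv2.undistortPoints(np.stack([u,v],1)[:,None].astype(float),K,np.array(k['distortion'],float))[:,0]
P=(np.c_[n,np.ones(len(n))]*d[v,u][:,None]-np.array(k['t']))@np.array(k['R'])
m=abs(P[:,2]-np.median(P[:,2]))<15
for i in range(6):
    A=np.c_[P[:,:2],np.ones(len(P))];co=np.linalg.lstsq(A[m],P[m,2],rcond=None)[0];m=abs(P[:,2]-A@co)<4
print(q[0]['confidence'],m.sum(),co, np.c_[545,125,1]@co, np.c_[671,108,1]@co)
E
```

```text
[-1.22  0.75 13.78] [-0.323 -0.191  0.007] [545.12 125.19 112.68] 0.528663792191005 [-3.122  0.338 -0.012]
0.93 4073 [-3.07912317e-02  2.54052680e-03  1.27840234e+02] [111.3765788] [107.45369465]
```

arm_command:
  steps:
    - {"travel": [-0.05,0,0.2],"yaw": 0,"gripper": 40}
    - {"travel": [0,0,0.15],"yaw": 0,"gripper": 40}
    - {"travel": [0,0,0],"yaw": 0,"gripper": 40}
    - {"travel": [0,0,0],"yaw": 0,"gripper": 40}

```text
time: 9.82
tcp_pos: [544.7, 125.2, 110.0]
ee_rot: [-3.122, 0.337, -0.012]
wrist_force: [-4.1, -1.1, 16.8]
opening: 0.526
```

```bash
python3 st.py
```

```text
[-4.14 -1.07 16.8 ] [-0.304  0.593  0.01 ] [544.66 125.24 109.95] 0.5262338229552556 [-3.122  0.337 -0.012]
```

arm_command:
  steps:
    - {"travel": [0,0,0.1],"yaw": 0.05,"gripper": 40}
    - {"travel": [0,0,0],"yaw": 0.05,"gripper": 40}
    - {"travel": [0,0,0],"yaw": 0.05,"gripper": 40}
    - {"travel": [0,0,0],"yaw": 0,"gripper": 40}

```text
time: 10.32
tcp_pos: [544.4, 125.0, 109.1]
ee_rot: [-3.088, 0.571, -0.011]
wrist_force: [-5.4, -0.9, 18.6]
opening: 0.529
```

```bash
python3 st.py
```

```text
[-5.37 -0.93 18.59] [-0.583  1.351 -0.063] [544.4  124.98 109.12] 0.5293968511687314 [-3.088  0.571 -0.011]
```

arm_command:
  steps:
    - {"travel": [-0.05,0,0],"yaw": 0.06,"gripper": 40}
    - {"travel": [0,0,0],"yaw": 0.06,"gripper": 40}
    - {"travel": [0,0,0],"yaw": 0.06,"gripper": 40}
    - {"travel": [0,0,0],"yaw": 0.06,"gripper": 40}
    - {"travel": [0,0,0],"yaw": 0,"gripper": 40}

```text
time: 10.95
tcp_pos: [544.1, 124.6, 109.1]
ee_rot: [-2.998, 0.938, -0.012]
wrist_force: [-4.3, -2.9, 18.6]
opening: 0.52
```

```bash
python3 st.py
```

```text
[-4.34 -2.93 18.64] [-1.34   0.752  0.012] [544.14 124.61 109.08] 0.5204996202586478 [-2.998  0.938 -0.012]
```

arm_command:
  steps:
    - {"travel": [0,0,0],"yaw": 0.05,"gripper": 40}
    - {"travel": [0,0,0],"yaw": 0.05,"gripper": 40}
    - {"travel": [0,0,0],"yaw": 0.05,"gripper": 40}
    - {"travel": [0,0,0],"yaw": 0.05,"gripper": 40}
    - {"travel": [0,0,0],"yaw": 0.05,"gripper": 40}
    - {"travel": [0,0,0],"yaw": 0,"gripper": 40}

```text
time: 11.7
tcp_pos: [543.8, 124.3, 108.8]
ee_rot: [-2.858, 1.304, -0.011]
wrist_force: [-4.7, -3.8, 18.3]
opening: 0.527
```

```bash
python3 st.py
```

```text
[-4.69 -3.79 18.3 ] [-1.634  1.029 -0.028] [543.76 124.26 108.81] 0.5270068983213531 [-2.858  1.304 -0.011]
```

arm_command:
  steps:
    - {"travel": [0,0,0],"yaw": 0.04,"gripper": 40}
    - {"travel": [0,0,0],"yaw": 0.04,"gripper": 40}
    - {"travel": [0,0,0],"yaw": 0.04,"gripper": 40}
    - {"travel": [0,0,0],"yaw": 0.04,"gripper": 40}
    - {"travel": [0,0,0],"yaw": 0,"gripper": 40}

```text
time: 12.32
tcp_pos: [543.5, 124.1, 108.7]
ee_rot: [-2.744, 1.528, -0.01]
wrist_force: [-4.0, -3.2, 19.0]
opening: 0.529
```

```bash
python3 st.py
```

```text
[-3.99 -3.19 19.03] [-1.87   1.419  0.01 ] [543.52 124.1  108.71] 0.5294024256489375 [-2.744  1.528 -0.01 ]
```

arm_command:
  steps:
    - {"travel": [0,0,0],"yaw": 0.03,"gripper": 40}
    - {"travel": [0,0,0],"yaw": 0.03,"gripper": 40}
    - {"travel": [0,0,0],"yaw": 0,"gripper": 40}

```text
time: 12.7
tcp_pos: [543.4, 124.0, 108.7]
ee_rot: [-2.697, 1.61, -0.01]
wrist_force: [-6.1, -3.1, 19.5]
opening: 0.526
```

```bash
python3 st.py
```

```text
[-6.15 -3.07 19.52] [-1.909  1.631 -0.021] [543.41 124.04 108.7 ] 0.5259327288053611 [-2.697  1.61  -0.01 ]
```

arm_command:
  steps:
    - {"travel": [0,0,0],"yaw": 0.03,"gripper": 40}
    - {"travel": [0,0,0],"yaw": 0.03,"gripper": 40}
    - {"travel": [0,0,0],"yaw": 0,"gripper": 40}

```text
time: 13.08
tcp_pos: [543.3, 124.0, 108.7]
ee_rot: [-2.648, 1.69, -0.009]
wrist_force: [-6.8, -3.6, 18.4]
opening: 0.529
```

```bash
python3 st.py
```

```text
[-6.75 -3.63 18.4 ] [-1.878  1.75  -0.101] [543.3  124.01 108.69] 0.5287831481268166 [-2.648  1.69  -0.009]
```

arm_command:
  steps:
    - {"travel": [0,0,0],"yaw": 0.03,"gripper": 40}
    - {"travel": [0,0,0],"yaw": 0.03,"gripper": 40}
    - {"travel": [0,0,0],"yaw": 0,"gripper": 40}

```text
time: 13.45
tcp_pos: [543.2, 123.9, 108.7]
ee_rot: [-2.596, 1.769, -0.009]
wrist_force: [-6.3, -3.4, 18.7]
opening: 0.523
```

```bash
python3 st.py;python3 st.py
```

```text
[-6.25 -3.35 18.68] [-1.982  1.963  0.002] [543.2  123.94 108.69] 0.5230297649120589 [-2.596  1.769 -0.009]
[-6.25 -3.35 18.68] [-1.982  1.963  0.002] [543.2  123.94 108.69] 0.5230297649120589 [-2.596  1.769 -0.009]
```

arm_command:
  steps:
    - {"travel": [-0.05,0.05,0],"yaw": 0.03,"gripper": 40}
    - {"travel": [0,0,0],"yaw": 0.03,"gripper": 40}
    - {"travel": [0,0,0],"yaw": 0,"gripper": 40}

```text
time: 13.82
tcp_pos: [543.1, 123.9, 108.7]
ee_rot: [-2.541, 1.846, -0.011]
wrist_force: [-3.5, -5.4, 18.4]
opening: 0.526
```

```bash
python3 st.py
```

```text
[-3.49 -5.41 18.43] [-2.367  1.012  0.028] [543.06 123.94 108.7 ] 0.5255293113060874 [-2.541  1.846 -0.011]
```

arm_command:
  steps:
    - {"travel": [0,0,0],"yaw": 0.03,"gripper": 40}
    - {"travel": [0,0,0],"yaw": 0.03,"gripper": 40}
    - {"travel": [0,0,0],"yaw": 0,"gripper": 40}

```text
time: 14.2
tcp_pos: [542.9, 123.9, 108.7]
ee_rot: [-2.485, 1.921, -0.011]
wrist_force: [-2.6, -5.9, 18.7]
opening: 0.529
```

```bash
python3 st.py
```

```text
[-2.62 -5.91 18.73] [-2.413  1.277 -0.007] [542.94 123.94 108.69] 0.5294961036732329 [-2.485  1.921 -0.011]
```

arm_command:
  steps:
    - {"travel": [0,0,0],"yaw": 0.03,"gripper": 40}
    - {"travel": [0,0,0],"yaw": 0.03,"gripper": 40}
    - {"travel": [0,0,0],"yaw": 0,"gripper": 40}

```text
time: 14.58
tcp_pos: [542.8, 123.9, 108.7]
ee_rot: [-2.426, 1.995, -0.01]
wrist_force: [-3.3, -4.7, 18.2]
opening: 0.528
```

```bash
python3 st.py
```

```text
[-3.27 -4.67 18.18] [-2.445  1.456  0.004] [542.83 123.87 108.68] 0.527652676836541 [-2.426  1.995 -0.01 ]
```

arm_command:
  steps:
    - {"travel": [0,0,0],"yaw": 0.03,"gripper": 40}
    - {"travel": [0,0,0],"yaw": 0.03,"gripper": 40}
    - {"travel": [0,0,0],"yaw": 0,"gripper": 40}

```text
time: 14.95
tcp_pos: [542.7, 123.9, 108.7]
ee_rot: [-2.365, 2.067, -0.01]
wrist_force: [-4.3, -5.1, 19.4]
opening: 0.528
```

```bash
python3 st.py
```

```text
[-4.32 -5.08 19.45] [-2.374  1.615 -0.046] [542.73 123.86 108.69] 0.5281174037077919 [-2.365  2.067 -0.01 ]
```

arm_command:
  steps:
    - {"travel": [0,0,0],"yaw": 0.03,"gripper": 40}
    - {"travel": [0,0,0],"yaw": 0.03,"gripper": 40}
    - {"travel": [0,0,0],"yaw": 0,"gripper": 40}

```text
time: 15.32
tcp_pos: [542.6, 124.0, 108.6]
ee_rot: [-2.302, 2.137, -0.009]
wrist_force: [-4.1, -5.1, 18.9]
opening: 0.528
```

```bash
python3 st.py
```

```text
[-4.11 -5.05 18.9 ] [-2.083  1.831 -0.023] [542.61 124.02 108.62] 0.5279522038129677 [-2.302  2.137 -0.009]
```

arm_command:
  steps:
    - {"travel": [0,0,0],"yaw": 0.03,"gripper": 40}
    - {"travel": [0,0,0],"yaw": 0.03,"gripper": 40}
    - {"travel": [0,0,0],"yaw": 0,"gripper": 40}

```text
time: 15.7
tcp_pos: [542.5, 124.1, 108.6]
ee_rot: [-2.238, 2.204, -0.009]
wrist_force: [-5.3, -5.3, 18.6]
opening: 0.531
```

```bash
python3 st.py
```

```text
[-5.33 -5.34 18.56] [-1.937  1.974  0.4  ] [542.53 124.12 108.57] 0.531178462218486 [-2.238  2.204 -0.009]
```

The torque has risen to 0.40 N m at a knob angle of about 1.43 rad, so this is the stop, and 0.40 is well under 0.66. I'll ease the press so the tongue takes the load, then let go.

arm_command:
  steps:
    - {"travel": [0,0,-0.2],"yaw": 0,"gripper": 40}
    - {"travel": [0,0,-0.2],"yaw": 0,"gripper": 40}
    - {"travel": [0,0,-0.2],"yaw": 0,"gripper": 40}
    - {"travel": [0,0,0],"yaw": 0,"gripper": 40}

```text
time: 16.2
tcp_pos: [542.5, 124.1, 111.1]
ee_rot: [2.238, -2.204, 0.007]
wrist_force: [7.1, -4.5, 2.8]
opening: 0.527
```

```bash
python3 st.py
```

```text
[ 7.05 -4.53  2.82] [-2.028 -1.583  0.491] [542.53 124.13 111.08] 0.5266840203929428 [ 2.238 -2.204  0.007]
```

arm_command:
  steps:
    - {"travel": [0,0,0],"yaw": -0.01,"gripper": 60}
    - {"travel": [0,0,0],"yaw": 0,"gripper": 78}
    - {"travel": [0,0,0],"yaw": 0,"gripper": 78}
    - {"travel": [0,0,-1.5],"yaw": 0,"gripper": 78}
    - {"travel": [0,0,-4],"yaw": 0,"gripper": 78}
    - {"travel": [0,0,-5],"yaw": 0,"gripper": 78}
    - {"travel": [-3,0,-3],"yaw": 0,"gripper": 78}
    - {"travel": [0,0,0],"yaw": 0,"gripper": 78}

```text
time: 17.2
tcp_pos: [541.2, 157.5, 248.9]
ee_rot: [-2.247, 2.188, -0.003]
wrist_force: [-1.1, 0.8, -0.7]
opening: 0.783
```

```bash
python3 st.py
python3 - <<'E'
from h import *
p,d=snap('wrist','w6.png');k=camera_info('wrist')
K=np.array([[k['fx'],0,k['cx']],[0,k['fy'],k['cy']],[0,0,1]])
reg=cut_out('wrist','cover')[0]['region'];kr=cut_out('wrist','knob')
def cloud(v,u):
    n=cv2.undistortPoints(np.stack([u,v],1)[:,None].astype(float),K,np.array(k['distortion'],float))[:,0]
    return (np.c_[n,np.ones(len(n))]*d[v,u][:,None]-np.array(k['t']))@np.array(k['R'])
v,u=np.mgrid[0:384,0:512];v=v.ravel();u=u.ravel();P=cloud(v,u)
uu=np.array([.993,-.12]);r2=(P[:,:2]-[581,119]);a=r2@uu;b=r2@np.array([.12,.993])
ok=(abs(a)<85)&(abs(b)<75)&(P[:,2]>90)&(P[:,2]<150);P=P[ok];m=P[:,2]<125
for i in range(6):
    A=np.c_[P[:,:2],np.ones(len(P))];co=np.linalg.lstsq(A[m],P[m,2],rcond=None)[0];r=P[:,2]-A@co;m=abs(r)<3
print(co,'tilt',-co[:2]@uu,m.sum())
Q=P[(r>29)&(r<38)];bx=cv2.minAreaRect(Q[:,:2].astype(np.float32));print(bx)
e=np.linalg.eigh(np.cov(Q[:,:2].T));w=e[1][:,1];an=np.arctan2(w[1],w[0]);print('knob',(1.451-an)%np.pi)
E
```

```text
[-1.08  0.84 -0.66] [-0.037 -0.024 -0.036] [541.24 157.52 248.87] 0.7829453591809162 [-2.247  2.188 -0.003]
[-3.27206133e-02  1.28408134e-03  1.24656464e+02] tilt 0.03264565872307846 26040
((542.1200561523438, 123.70403289794922), (45.014041900634766, 11.973546981811523), 1.5026551485061646)
knob 1.4156450573997557
```

View pics/w6.png

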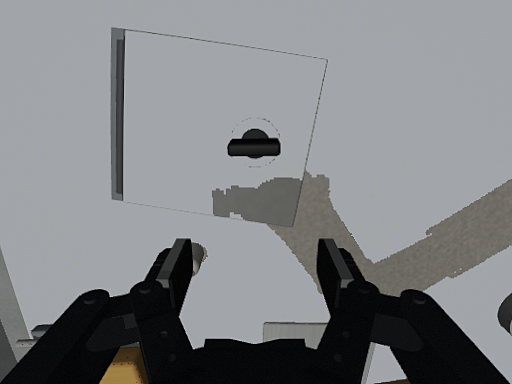

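The picture shows the cover shut, the wing turned almost a quarter turn at about (254,147), and nothing touching it. The cover reads 0.033 rad and the knob 1.416 rad. I'll wait a second, re-check and hand in.

arm_command:
  steps:
    - {"travel": [0,0,-1],"yaw": 0,"gripper": 78}
    - {"travel": [0,0,0],"yaw": 0,"gripper": 78}
    - {"travel": [0,0,0],"yaw": 0,"gripper": 78}
    - {"travel": [0,0,0],"yaw": 0,"gripper": 78}
    - {"travel": [0,0,0],"yaw": 0,"gripper": 78}
    - {"travel": [0,0,0],"yaw": 0,"gripper": 78}
    - {"travel": [0,0,0],"yaw": 0,"gripper": 78}
    - {"travel": [0,0,0],"yaw": 0,"gripper": 78}

```text
time: 18.35
tcp_pos: [540.4, 156.1, 254.8]
ee_rot: [2.249, -2.193, 0.0]
wrist_force: [-0.0, -0.2, 0.1]
opening: 0.781
```

Run:
```python
from h import *
p,d=snap('wrist');k=camera_info('wrist')
K=np.array([[k['fx'],0,k['cx']],[0,k['fy'],k['cy']],[0,0,1]])
v,u=np.mgrid[0:384,0:512];v=v.ravel();u=u.ravel()
n=cv2.undistortPoints(np.stack([u,v],1)[:,None].astype(float),K,np.array(k['distortion'],float))[:,0]
P=(np.c_[n,np.ones(len(n))]*d[v,u][:,None]-np.array(k['t']))@np.array(k['R'])
uu=np.array([.993,-.12]);r2=(P[:,:2]-[581,119]);a=r2@uu;b=r2@np.array([.12,.993])
ok=(abs(a)<85)&(abs(b)<75)&(P[:,2]>90)&(P[:,2]<150);P=P[ok];m=P[:,2]<125
for i in range(6):
    A=np.c_[P[:,:2],np.ones(len(P))];co=np.linalg.lstsq(A[m],P[m,2],rcond=None)[0];r=P[:,2]-A@co;m=abs(r)<3
print('tilt',-co[:2]@uu)
Q=P[(r>29)&(r<38)];e=np.linalg.eigh(np.cov(Q[:,:2].T));w=e[1][:,1];kn=(1.451-np.arctan2(w[1],w[0]))%np.pi;print('knob',kn)
if -co[:2]@uu<.045 and kn>1.36: print(sign_off())
```

```text
tilt 0.029746434912155603
knob 1.4004609966447736
the job is handed in; nothing more can be done
None
```

The case is closed and latched, and I handed the job in at about 18 s; `sign_off` gave no verdict.

- **Closing:** I swung the cover down with shut fingers at `cover_front` to about 0.05 rad, with the tongue still tucked in. Then I gripped the wing by its ends, pressed with about 18 N to nearly 0 rad, and turned it clockwise.
- **Stop:** the wrist torque jumped from about 0 to 0.40 N m at a knob angle of about 1.43 rad. It read 0.49 N m as I eased the press. That is above the 0.2 to 0.3 N m that shows the tongue is home, but below the 0.66 N m limit (roughly 16 N on the tip, under the 22 N allowed).
- **Last checks:** about a second after letting go, the cover measured 0.030 rad, within the latched range of 0.02 to 0.035. The wrist force was zero and the gripper was well clear.
- **Small disagreement:** the knob read 1.416 rad just after release and 1.400 a second later. This could be camera noise or a slight settling; I did not establish which. It is still within about 0.03 rad of the stop I felt, so inside the 0.08 rad that holds.
- **Not checked:** I did not re-measure the drops, pot and lens at the end. The arm stayed well away from them throughout.

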